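# Stack a finished drawer front with a separator sheet

### The job

Two varnished drawer fronts are to be stacked for storage with the white separator sheet between them. Lift the sheet off its sloping rack and lay it flat, centred and square on the drawer front that lies on the pallet, then take the second drawer front off the other rack and lay it on the sheet, same side up and lined up with the one below. Set both down gently rather than dropping them, do not shift the bottom drawer front or let the two fronts touch each other, and leave the sanding block and the brush lying where they are.

Things in the scene. Friction and masses are not known exactly. Their poses are not given: they have to be found in the camera images.
- separator: separator sheet: stiff white-faced board, 190 (own x) x 68 (own y) x 6 thick (own z). Origin: centre of its underside. At the start it lies on rack_sheet with its x up the slope, so its z leans 26 degrees from vertical; both long edges overhang the rack's 36 wide bed and are free
- front: second drawer front: plain dark wood panel, 180 (own x) x 58 (own y) x 20 thick (own z). Origin: centre of its underside. At the start it lies on rack_front with its x up the slope, so its z leans 30 degrees from vertical; both long edges overhang the bed and are free
- base_front: first drawer front, same panel 180 x 58 x 20, lying flat and loose on the pallet, its underside 24 above the bench. Origin: centre of its underside; x along its length, z up
- pallet: fixed low stacking pallet: board 210 x 90 x 12 with two cross battens 56 long and 12 high; the first drawer front lies on the battens. Origin: centre of its underside
- rack_sheet: fixed sloping drying rack that carries the separator: foot 200 x 76; bed 200 x 36 sloping 26 degrees, rising towards the rack's +x, with its face 88 above the bench over the origin; a ledge 50 wide at the lower end rises 14 off the bed; legs under the bed are 30 wide. Origin: centre of the foot's underside
- rack_front: fixed sloping drying rack that carries the second drawer front: as rack_sheet, but sloping 30 degrees
- sanding_block: bystander: cork sanding block, 105 x 40 x 26; origin: centre of underside
- brush: bystander: varnish brush lying flat, 190 long; origin: centre of underside
Things that resemble listed ones, but are neither listed nor needed, are in the scene too. What is shaped like the front but blue or pink is not meant.

How it is judged:
On the way:
1. the separator sheet lies flat on the bottom drawer front, centred within 10 mm and square within 0.10 rad, released, while the second drawer front is still off the stack (horizontal distance between separator and base_front below 0.01 m and z of separator in the frame of base_front between 0.017 and 0.023 m and angle between the x axis of separator and the x axis of base_front, either way round below 0.1 rad and angle between separator's own z axis and vertical below 0.06 rad and linear speed of separator below 0.02 m/s and contact force between the fingers and separator below 0.1 N and horizontal distance between front and base_front above 0.1 m), for 0.2 s.
At the end, for the whole second after the job is handed in: separator flat on the bottom drawer front, second front flat and same side up on it, both within 10 mm of centred and 0.10 rad of square over the bottom front (tilt under 0.06 rad); bottom front within 15 mm of its start; all released and at rest (horizontal distance between each of separator, front and base_front below 0.01 m and z of separator in the frame of base_front between 0.017 and 0.023 m and angle between the x axis of each of separator, front and the x axis of base_front, either way round below 0.1 rad and angle between each of separator, front, base_front's own z axis and vertical below 0.06 rad and linear speed of each of separator, front, base_front below 0.02 m/s and contact force between the fingers and separator below 0.1 N and z of front in the frame of base_front between 0.023 and 0.029 m and contact force between the fingers and front below 0.1 N and distance of base_front from where it was at the start of the episode below 0.015 m); the robot touches nothing.
It fails at once if the two drawer fronts touch each other (contact force between front and base_front above 0.5 N).
It fails at once if the sheet is dropped (falls unheld faster than 0.5 m/s, a drop of some 13 mm) (linear speed of separator above 0.5 m/s and contact force between the fingers and separator below 0.05 N).
It fails at once if the second drawer front is dropped (falls unheld faster than 0.5 m/s, a drop of some 13 mm) (linear speed of front above 0.5 m/s and contact force between the fingers and front below 0.05 N).
It fails at once if the stack is slammed or pressed on with over 60 N (contact force between separator and base_front above 60 N or contact force between front and separator above 60 N).
It fails at once if the sanding block or the brush is pushed more than 30 mm (distance of any of sanding_block, brush from where it was at the start of the episode above 0.03 m).
It also fails if it takes over 72 s, if anything falls off the work surface, if the arm or the gripper's body presses on something with over 40 N, if the wrist force passes 120 N, or if a joint passes its speed limit or range.

### The arm

A 6-joint arm with a two-finger parallel gripper is mounted at the origin on the work surface. World frame = base frame: x ahead of the robot, y to its left, z up, the work surface at z = 0. Lengths are in m, angles in rad, forces in N, time in s.
With the tool pointing down it reaches from about 0.375 to 0.9 m from the base axis. Payload 3.1 kg.
Tool frame: the origin (TCP) lies between the finger pads; the fingertips stand 17 mm ahead of it and the grasp point (between the pads) lies 2 mm behind it; z points along the fingers, y is the line along which they close (so a half turn about z gives the same grasp; the last joint's range is limited). The gripper opens to 85 mm and grips with 20 to 120 N. Pads are 22 mm wide; open, the fingers measure 114 mm over their backs; the gripper's body (76 mm by 85 mm) begins 54 mm behind the grasp point. The pads swing forward as they close: fully open they stand 13 mm farther back than shut.
Start: joints at [1.095, 0.527, 1.433, -0, 1.181, -0.178], TCP at [0.183, 0.598, 0.248] pointing down, gripper open.
Joint ranges: [-3.08, 3.08], [-0.75, 2.2], [0.22, 2.44], [-1.43, 4.57], [0, 2.65], [-2.85, 2.85]. Speed limits (rad/s): [2.79, 2.79, 3.14, 3.14, 3.14, 3.14].

### API

Orientations are given as a unit quaternion [x, y, z, w].
In Python, from station import sense, vision, order gives the robot as it stands.
- The arm moves only by the shell command python3 -m crank 'ROWS' [OPENING] [FORCE]. ROWS is JSON, a list of rows, each an object with "dp": the shift along the world's x, y, z in units of 30 mm (1.0 is 30 mm), a list of three; "angular": the turn, a rotation vector about the world's x, y, z in degrees, a list of three. In form: [{"dp": [dx, dy, dz], "angular": [ax, ay, az]}, ...]. A call has 1 to 20 rows; each row shifts and turns the commanded pose from where the row before left it; what a row does not reach is not made up. A row lasts 1/10 s, in which the tool goes at most 50 mm and 8.59 degrees, less where a joint would pass 70% of its speed; a pose out of reach is approached as far as the arm can. A call is refused whole if a number of a shift passes 1 or a number of a turn 8.59, either way. A call with a gripper value outside its range is refused whole. OPENING is the closure, from 0 (fully open) to 1 (shut), set as the call begins (- or left out, the last holds). The fingers move at their own pace and stop on an object; FORCE is the grip in N (left out, the last holds). Time passes only in rows, so rows that do not move let the fingers close. It gives the time, the measured TCP pose, the force, the opening and the grip force at its end, in the units of the state.
- sense(): the state, without advancing time (a new reading comes with each control period).
- vision.snapshot(name): name is "side" or "top" or "wrist"; returns a dict with "image" (420x560x3 uint8, blue, green, red), "range_z" (420x560 float32, m along the optical axis (not along the pixel's ray), 0 where there is no reading), "mtx" (3x3 intrinsics, pixels), "dist" ([k1, k2, p1, p2, k3] as OpenCV has them; the pictures are not rectified), "pose" (4x4, takes a point from camera to world coordinates); the wrist camera has in their place "mount" (4x4, takes a point from camera to tool coordinates, whose origin is the TCP and whose axes are the flange's). Camera axes: x right, y down, z forward; pixel columns grow to the right and rows downward; lengths in m; the calibration is good to about 2 mm. A picture is of the moment at which its call begins: read the wrist's pose just before it.
- order.sign_off(): hands the job in; it is judged then, once.
The state is a dict: "t": time; "q": joint angles; "qd": joint speeds; "tau": joint torques, N m; "tcp_pos": TCP position; "tool_rot": TCP orientation; "force": force on the tool from outside, world axes, zero at the start; "ft_torque": the same for the moment, N m; "finger_gap": opening from 0.0 (shut) to 1.0 (fully open); "gripper_force": force on a finger pad.
Only numpy, scipy, OpenCV 4.12 (cv2) and the standard library are available. Lean on these libraries where they do the work, as an engineer would, in place of code of your own. Each camera call takes 0.05 s, during which the arm holds its last target. There are 200 camera calls.

## Working session

There is one attempt and no reset: what is moved stays moved. The work goes in short steps, Python scripts to look and compute and a shell command to move; the robot and the scene stay as the last step left them, time stands still between calls to the robot, and variables do not carry over. Pictures are saved under pics/ and viewed, at most 10 in all, crops included, and the job is handed in when it is done.

```bash
mkdir -p pics; ls; python3 - <<'E'
from station import sense, vision
import cv2, numpy as np, pickle
d={}
for n in("top","side"):
    s=vision.snapshot(n); d[n]=s; cv2.imwrite(f"pics/{n}0.png",s["image"])
    print(n,s["mtx"].round(1).tolist(),s["dist"],s["pose"].round(3).tolist())
pickle.dump(d,open("s0.pkl","wb"))
print(sense())
E
```

```text
pics
top [[539.9, 0.0, 281.0], [0.0, 539.9, 211.5], [0.0, 0.0, 1.0]] [0.03486186 0.         0.         0.         0.        ] [[-0.004, -0.996, 0.093, 0.312], [-1.0, 0.003, -0.011, 0.077], [0.011, -0.093, -0.996, 1.645], [0.0, 0.0, 0.0, 1.0]]
side [[442.3, 0.0, 273.7], [0.0, 442.3, 213.0], [0.0, 0.0, 1.0]] [0.02465627 0.         0.         0.         0.        ] [[0.92, -0.298, 0.257, 0.152], [-0.393, -0.681, 0.618, -0.68], [-0.009, -0.669, -0.743, 0.972], [0.0, 0.0, 0.0, 1.0]]
{'t': 0.1, 'q': array([ 1.09549817e+00,  5.28368885e-01,  1.43378755e+00,  3.57266568e-05,
        1.18142876e+00, -1.78505695e-01]), 'qd': array([-6.06159641e-05, -2.17115705e-03, -2.40181740e-03,  2.32114617e-04,
       -1.08621006e-03,  2.07359350e-04]), 'tau': array([-4.24687978e-04, -4.43305314e+01, -1.78585339e+01, -2.97769484e-04,
        3.95158888e-03,  2.16582592e-06]), 'tcp_pos': array([0.18246051, 0.597122  , 0.24742985]), 'tool_rot': array([ 1.47858829e-01,  9.89007975e-01, -9.38207135e-04, -3.35558301e-04]), 'force': array([-0.17932948, -1.08417581,  0.99285116]), 'ft_torque': array([ 0.00075314,  0.001703  , -0.00773741]), 'gripper_force': 0.0, 'finger_gap': 0.9970006329621336}
```

View pics/top0.png

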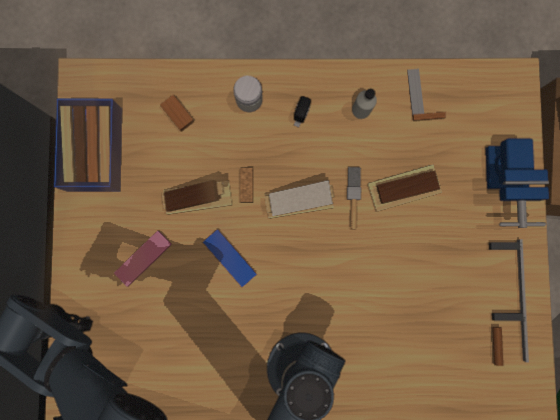

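View pics/side0.png

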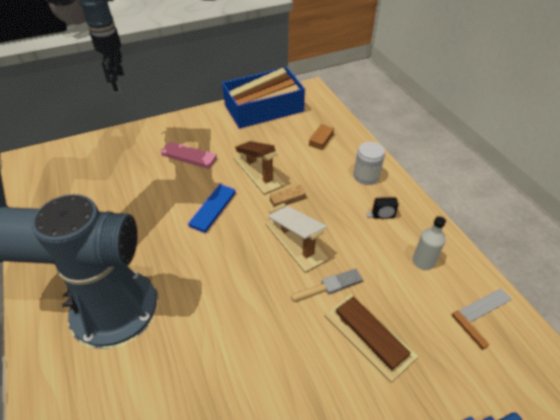

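The top view shows the front on its rack at (195,195), the sheet on its rack at (300,198) and the base front on the pallet at (405,187). The cork block is at (247,185), and the brush at (353,195). The side view agrees.

```bash
cat > h.py <<'E'
import cv2, numpy as np
def cloud(s,T):
    h,w=s["range_z"].shape
    u,v=np.meshgrid(np.arange(w),np.arange(h))
    n=cv2.undistortPoints(np.stack([u,v],-1).reshape(-1,1,2).astype(np.float32),s["mtx"],s["dist"]).reshape(h,w,2)
    z=s["range_z"]; P=np.dstack([n[...,0]*z,n[...,1]*z,z])
    return P@T[:3,:3].T+T[:3,3]
def face(P,m,off):
    """plane fit on masked points, rect in plane; off=thickness. returns top-centre, origin, R, size"""
    p=P[m]; 
    for _ in range(6):
        c=np.median(p,0) if _==0 else p.mean(0); n=np.linalg.svd(p-c,full_matrices=False)[2][2]; n*=np.sign(n[2])
        e=abs((p-c)@n); p=p[e<max(.004,2*np.median(e))] if _<5 else p
    a=np.cross([0,1,0],n); a/=np.linalg.norm(a); b=np.cross(n,a)
    r=cv2.minAreaRect(np.c_[(p-c)@a,(p-c)@b].astype(np.float32))
    bx=cv2.boxPoints(r); d=[bx[1]-bx[0],bx[2]-bx[1]]; d=max(d,key=np.linalg.norm); d=d/np.linalg.norm(d)
    x=d[0]*a+d[1]*b; 
    if (x[2] if n[2]<.98 else x[0])<0: x=-x
    C=c+r[0][0]*a+r[0][1]*b
    return C,C-off*n,np.c_[x,np.cross(n,x),n],r[1],len(p)
E
python3 - <<'E'
import pickle,numpy as np,cv2
from h import *
d=pickle.load(open("s0.pkl","rb"))
for n in d:
    s=d[n];P=cloud(s,s["pose"]);hsv=cv2.cvtColor(s["image"],cv2.COLOR_BGR2HSV)
    R={"top":dict(front=(160,170,235,218),sep=(260,172,340,222),base=(365,160,445,212)),"side":dict(front=(225,135,285,170),sep=(260,195,335,245),base=(320,285,420,380))}[n]
    for k,(x0,y0,x1,y1) in R.items():
        roi=np.zeros(hsv.shape[:2],bool);roi[y0:y1,x0:x1]=1
        z=P[...,2]
        m=roi&(s["range_z"]>0)&((hsv[...,1]<70)&(hsv[...,2]>80) if k=="sep" else (hsv[...,2]<95)&(hsv[...,1]>60))&(z>(.06 if k!="base" else .03))
        C,O,Rm,sz,N=face(P,m,.006 if k=="sep" else .02)
        print(n,k,N,"top",C.round(4),"x",Rm[:,0].round(3),"n",Rm[:,2].round(3),"tilt",np.degrees(np.arccos(Rm[2,2])).round(1),"yaw",np.degrees(np.arctan2(Rm[1,0],Rm[0,0])).round(1),np.round(sz,3), "z",np.percentile(z[m],[2,98]).round(3))
E
```

```text
top front 812 top [0.502  0.3235 0.1045] x [ 0.127 -0.859  0.496] n [-0.079  0.49   0.868] tilt 29.7 yaw -81.6 [0.058 0.178] z [0.063 0.148]
top sep 1025 top [0.4963 0.0015 0.0965] x [ 0.142 -0.891  0.431] n [-0.069  0.426  0.902] tilt 25.6 yaw -80.9 [0.068 0.181] z [0.062 0.135]
top base 798 top [ 0.5355 -0.3224  0.0436] x [ 0.244 -0.97  -0.   ] n [-0.023 -0.006  1.   ] tilt 1.4 yaw -75.9 [0.058 0.179] z [0.035 0.052]
side front 150 top [0.4794 0.3025 0.1043] x [-0.403  0.915  0.007] n [0.855 0.374 0.359] tilt 69.0 yaw 113.8 [0.092 0.147] z [0.064 0.147]
side sep 840 top [ 0.497  -0.0014  0.0983] x [ 0.137 -0.89   0.435] n [-0.074  0.429  0.9  ] tilt 25.8 yaw -81.2 [0.069 0.179] z [0.061 0.135]
side base 167 top [ 0.5125 -0.3392  0.0406] x [ 0.48  -0.877  0.026] n [-0.192 -0.076  0.978] tilt 11.9 yaw -61.3 [0.048 0.181] z [0.031 0.046]
```

```bash
cat >> h.py <<'E'
from scipy.spatial.transform import Rotation as Ro
def frame(x,n):
    n=np.array(n,float)/np.linalg.norm(n); x=np.array(x,float); x-=n*(x@n); x/=np.linalg.norm(x)
    return np.c_[x,np.cross(n,x),n]
def delta(p,Rm):
    """remaining shift (30 mm units) and turn (deg) to put TCP at p with tool y=own y, z=-n"""
    from station import sense
    s=sense(); Rt=np.c_[-Rm[:,0],Rm[:,1],-Rm[:,2]]
    w=np.degrees((Ro.from_matrix(Rt)*Ro.from_quat(s["tool_rot"]).inv()).as_rotvec())
    print("t",round(s["t"],1),"dp",((np.array(p)-s["tcp_pos"])/.03).round(3),"ang",w.round(2),"q",s["q"].round(2))
E
python3 - <<'E'
import pickle
from h import *
d=pickle.load(open("s0.pkl","rb"));s=d["top"];P=cloud(s,s["pose"]);hsv=cv2.cvtColor(s["image"],cv2.COLOR_BGR2HSV)
R=dict(front=(160,170,235,218),sep=(255,172,340,222),base=(365,160,445,212))
for k,(x0,y0,x1,y1) in R.items():
    roi=np.zeros(hsv.shape[:2],bool);roi[y0:y1,x0:x1]=1
    m=roi&(s["range_z"]>0)&((hsv[...,1]<70)&(hsv[...,2]>80) if k=="sep" else (hsv[...,2]<95)&(hsv[...,1]>60))&(P[...,2]>.036)
    C,O,Rm,sz,N=face(P,m,0)
    print(k,N,C.round(4),Rm[:,0].round(3),Rm[:,2].round(3),np.round(sz,3))
    if k=="sep": delta(C+.1*Rm[:,2],Rm)
E
```

```text
front 819 [0.5018 0.325  0.1036] [ 0.127 -0.858  0.498] [-0.083  0.491  0.867] [0.058 0.182]
sep 1104 [0.4956 0.0062 0.0941] [ 0.141 -0.888  0.437] [-0.068  0.431  0.9  ] [0.068 0.191]
t 0.1 dp [ 10.211 -18.259  -2.111] ang [-20.53 -17.96 -62.79] q [ 1.1   0.53  1.43  0.    1.18 -0.18]
base 798 [ 0.5355 -0.3224  0.0436] [ 0.244 -0.97  -0.001] [-0.021 -0.007  1.   ] [0.058 0.179]
```

```bash
python3 -m crank '[{"dp":[0.5,-0.9,0.1],"angular":[-1.03,-0.9,-3.14]},{"dp":[0.5,-0.9,0.1],"angular":[-1.03,-0.9,-3.14]},{"dp":[0.5,-0.9,0.1],"angular":[-1.03,-0.9,-3.14]},{"dp":[0.5,-0.9,0.1],"angular":[-1.03,-0.9,-3.14]},{"dp":[0.5,-0.9,0.1],"angular":[-1.03,-0.9,-3.14]},{"dp":[0.5,-0.9,0],"angular":[-1.03,-0.9,-3.14]},{"dp":[0.5,-0.9,0],"angular":[-1.03,-0.9,-3.14]},{"dp":[0.5,-0.9,0],"angular":[-1.03,-0.9,-3.14]},{"dp":[0.5,-0.9,0],"angular":[-1.03,-0.9,-3.14]},{"dp":[0.5,-0.9,0],"angular":[-1.03,-0.9,-3.14]},{"dp":[0.5,-0.9,0],"angular":[-1.03,-0.9,-3.14]},{"dp":[0.5,-0.9,0],"angular":[-1.03,-0.9,-3.14]},{"dp":[0.5,-0.9,0],"angular":[-1.03,-0.9,-3.14]},{"dp":[0.5,-0.9,0],"angular":[-1.03,-0.9,-3.14]},{"dp":[0.5,-0.9,0],"angular":[-1.03,-0.9,-3.14]},{"dp":[0.5,-0.9,0],"angular":[-1.03,-0.9,-3.14]},{"dp":[0.5,-0.9,0],"angular":[-1.03,-0.9,-3.14]},{"dp":[0.5,-0.9,0],"angular":[-1.03,-0.9,-3.14]},{"dp":[0.5,-0.9,0],"angular":[-1.03,-0.9,-3.14]},{"dp":[0.5,-0.9,0],"angular":[-1.03,-0.9,-3.14]}]' 0
python3 - <<'E'
import pickle
from h import *
from station import sense,vision
Rm=frame([.141,-.888,.437],[-.068,.431,.9]); delta(np.array([.4956,.0062,.0941])+.1*Rm[:,2],Rm)
q=sense(); s=vision.snapshot("wrist"); pickle.dump((q,s),open("w0.pkl","wb")); cv2.imwrite("pics/w0.png",s["image"]); print(s["mount"].round(3).tolist())
E
```

```text
t: 2.1
tcp_pos: [0.483, 0.0565, 0.263]
tool_rot: [0.633, 0.74, -0.146, 0.171]
force: [-0.5, 0.5, 0.0]
finger_gap: 1.002
gripper_force: 0.0
t 2.1 dp [ 0.195 -0.24  -2.631] ang [0.13 0.09 0.09] q [ 0.14  0.37  1.76 -0.53  1.06  0.26]
[[-0.001, -0.956, -0.293, 0.074], [1.0, -0.001, 0.0, -0.001], [-0.0, -0.293, 0.956, -0.126], [0.0, 0.0, 0.0, 1.0]]
```

View pics/w0.png

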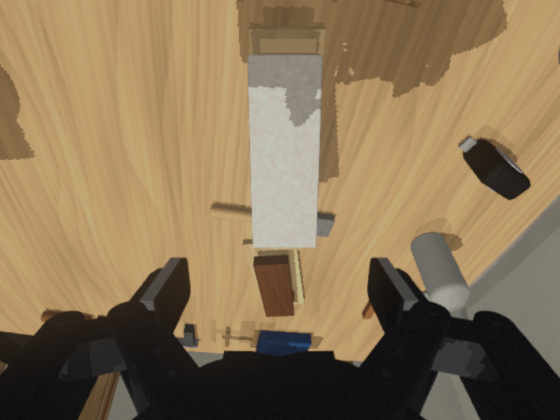

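The wrist view shows the sheet spanning (250–322, 55–248), with its lower end shadowed at the top, and the base front beyond it at (273,285). I'll fit the face from this closer view.

```bash
cat >> h.py <<'E'
def wface(q,s,roi,mask):
    T=np.eye(4);T[:3,:3]=Ro.from_quat(q["tool_rot"]).as_matrix();T[:3,3]=q["tcp_pos"]
    P=cloud(s,T@s["mount"]); x0,y0,x1,y1=roi; m=np.zeros(s["range_z"].shape,bool); m[y0:y1,x0:x1]=1
    hsv=cv2.cvtColor(s["image"],cv2.COLOR_BGR2HSV).astype(int)
    m&=mask(hsv,P)&(s["range_z"]>0)
    l,lab,st,_=cv2.connectedComponentsWithStats(m.astype(np.uint8)); m=lab==1+st[1:,4].argmax()
    C,O,Rm,sz,N=face(P,m,0); print(N,"C",C.round(4),"x",Rm[:,0].round(3),"n",Rm[:,2].round(3),np.round(sz,4)); return C,Rm
E
python3 - <<'E'
import pickle
from h import *
q,s=pickle.load(open("w0.pkl","rb"))
C,R=wface(q,s,(235,50,335,252),lambda h,P:(h[...,1]<75)&(P[...,2]>.04)&(h[...,2]>60))
delta(C+.03*R[:,2],R); delta(C-.004*R[:,2],R)
wface(q,s,(245,250,310,325),lambda h,P:(h[...,2]<110)&(h[...,1]>90)&(P[...,2]>.03)&(P[...,2]<.055))
E
```

```text
13411 C [0.4957 0.0063 0.094 ] x [ 0.141 -0.888  0.437] n [-0.069  0.432  0.899] [0.0684 0.1904]
t 2.1 dp [ 0.266 -1.147 -4.743] ang [0.23 0.18 0.3 ] q [ 0.14  0.38  1.76 -0.53  1.06  0.26]
t 2.1 dp [ 0.345 -1.636 -5.762] ang [0.23 0.18 0.3 ] q [ 0.14  0.38  1.76 -0.53  1.06  0.26]
1654 C [ 0.5364 -0.3204  0.0443] x [ 0.244 -0.97  -0.001] n [ 0.    -0.001  1.   ] [0.0565 0.1782]
```

```bash
python3 -m crank '[{"dp":[0.05,-0.06,-0.65],"angular":[0.06,0.05,0.07]},{"dp":[0.05,-0.06,-0.65],"angular":[0.06,0.05,0.07]},{"dp":[0.05,-0.06,-0.65],"angular":[0.06,0.05,0.07]},{"dp":[0.05,-0.06,-0.65],"angular":[0.06,0.05,0.07]},{"dp":[0.02,-0.23,-0.53],"angular":[0,0,0]},{"dp":[0.02,-0.23,-0.53],"angular":[0,0,0]},{"dp":[0.02,-0.23,-0.53],"angular":[0,0,0]},{"dp":[0.02,-0.23,-0.53],"angular":[0,0,0]},{"dp":[0,0,0],"angular":[0,0,0]},{"dp":[0,0,0],"angular":[0,0,0]}]' 0
python3 - <<'E'
from h import *
R=frame([.141,-.888,.437],[-.069,.432,.899]); C=np.array([.4957,.0063,.094])
delta(C+.03*R[:,2],R); delta(C-.008*R[:,2],R)
E
```

```text
t: 3.15
tcp_pos: [0.491, 0.0229, 0.1216]
tool_rot: [0.631, 0.743, -0.145, 0.169]
force: [0.2, -0.1, 0.4]
finger_gap: 0.999
gripper_force: 0.0
t 3.1 dp [ 0.088 -0.122 -0.02 ] ang [-0.22 -0.22 -0.3 ] q [ 0.07  0.61  1.89 -0.7   0.73  0.46]
t 3.1 dp [ 0.176 -0.669 -1.159] ang [-0.22 -0.22 -0.3 ] q [ 0.07  0.61  1.89 -0.7   0.73  0.46]
```

```bash
python3 -m crank '[{"dp":[0.09,-0.12,-0.02],"angular":[-0.2,-0.2,-0.3]},{"dp":[0.02,-0.14,-0.285],"angular":[0,0,0]},{"dp":[0.02,-0.14,-0.285],"angular":[0,0,0]},{"dp":[0.02,-0.14,-0.285],"angular":[0,0,0]},{"dp":[0.02,-0.14,-0.285],"angular":[0,0,0]},{"dp":[0,0,0],"angular":[0,0,0]},{"dp":[0,0,0],"angular":[0,0,0]}]' 0
python3 - <<'E'
from h import *
R=frame([.141,-.888,.437],[-.069,.432,.899]); C=np.array([.4957,.0063,.094])
delta(C-.008*R[:,2],R)
E
python3 -m crank '[{"dp":[0,0,0],"angular":[0,0,0]},{"dp":[0,0,0],"angular":[0,0,0]},{"dp":[0,0,0],"angular":[0,0,0]},{"dp":[0,0,0],"angular":[0,0,0]},{"dp":[0,0,0],"angular":[0,0,0]},{"dp":[0,0,0],"angular":[0,0,0]},{"dp":[0,0,0],"angular":[0,0,0]},{"dp":[0,0,0],"angular":[0,0,0]},{"dp":[0,0,0],"angular":[0,0,0]},{"dp":[0,0,0],"angular":[0,0,0]}]' 1 50
```

```text
t: 3.85
tcp_pos: [0.496, 0.0022, 0.0864]
tool_rot: [0.633, 0.741, -0.146, 0.171]
force: [-0.2, -0.1, 0.1]
finger_gap: 1.004
gripper_force: 0.0
t 3.9 dp [0.009 0.02  0.013] ang [-0.01 -0.03  0.01] q [ 0.03  0.68  1.91 -0.8   0.65  0.53]
t: 4.85
tcp_pos: [0.4965, 0.0027, 0.0875]
tool_rot: [0.633, 0.741, -0.145, 0.171]
force: [-0.7, 2.6, 5.8]
finger_gap: 0.782
gripper_force: 56.1
```

```bash
python3 -m crank '[{"dp":[-0.01,0.05,0.11],"angular":[0,0,0]},{"dp":[-0.01,0.08,0.16],"angular":[0,0,0]},{"dp":[-0.02,0.11,0.23],"angular":[0,0,0]},{"dp":[-0.02,0.13,0.27],"angular":[0,0,0]},{"dp":[-0.02,0.17,0.36],"angular":[0,0,0]},{"dp":[-0.02,0.17,0.36],"angular":[0,0,0]},{"dp":[0,0,0.5],"angular":[0,0,0]},{"dp":[0,0,0.7],"angular":[0,0,0]},{"dp":[0,0,0.7],"angular":[0,0,0]},{"dp":[0,0,0.5],"angular":[0,0,0]},{"dp":[0,0,0],"angular":[0,0,0]}]' - 50
python3 - <<'E'
from h import *
from station import *
q=sense(); s=vision.snapshot("wrist"); cv2.imwrite("pics/w1.png",s["image"])
wface(q,s,(150,20,420,340),lambda h,P:(h[...,1]<75)&(P[...,2]>.1)&(h[...,2]>60))
R=frame([.244,-.97,0],[0,0,1]); delta([.536,-.3214,.12],R); print(np.degrees(0))
E
```

```text
t: 5.95
tcp_pos: [0.4945, 0.0244, 0.2063]
tool_rot: [0.633, 0.741, -0.143, 0.173]
force: [0.3, 0.1, -0.8]
finger_gap: 0.778
gripper_force: 56.1
48492 C [0.4883 0.0565 0.1987] x [ 0.131 -0.889  0.438] n [-0.072  0.432  0.899] [0.0853 0.1256]
t 6.0 dp [  1.409 -11.522  -2.833] ang [25.36  5.45  5.03] q [ 0.07  0.46  1.83 -0.59  0.9   0.3 ]
0.0
```

View pics/w1.png

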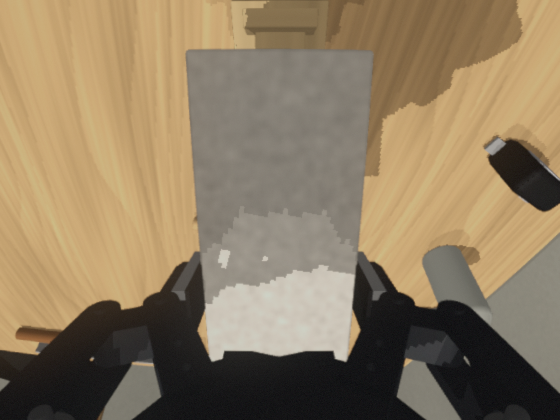

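The sheet is held between both fingers with its far end at row 50, cols 188–370. I'll measure where it sits in the tool frame.

```bash
cat >> h.py <<'E'
def held(s,mask,rows=(30,240)):
    "held panel in tool frame: far end x, angle of long edges, normal, z at the TCP axis"
    P=cloud(s,s["mount"]); hsv=cv2.cvtColor(s["image"],cv2.COLOR_BGR2HSV).astype(int)
    m=mask(hsv)&(s["range_z"]>0)&(abs(P[...,1])<.05)&(abs(P[...,2])<.04); m[:rows[0]]=0; m[rows[1]:]=0
    m=cv2.morphologyEx(m.astype(np.uint8),cv2.MORPH_OPEN,np.ones((3,3)))>0
    p=P[m]; A=np.c_[p[:,:2],np.ones(len(p))]; k=np.linalg.lstsq(A,p[:,2],rcond=None)[0]
    e=abs(A@k-p[:,2]); p=p[e<.004]; A=A[e<.004]; k=np.linalg.lstsq(A,p[:,2],rcond=None)[0]
    mid=[];xs=np.arange(p[:,0].min()+.005,p[:,0].max()-.003,.004)
    for x in xs:
        y=p[abs(p[:,0]-x)<.002,1]; mid.append([y.min(),y.max()])
    mid=np.array(mid); f=np.polyfit(xs,mid.mean(1),1)
    print(len(p),"xend",np.percentile(p[abs(p[:,1])<.02,0],99.8).round(4),"width",np.median(np.ptp(mid,axis=1)).round(4),"mid y=%.4f x + %.4f"%tuple(f),"z=%.4f x + %.4f y + %.4f"%tuple(k))
E
python3 - <<'E'
from h import *
from station import *
s=vision.snapshot("wrist"); held(s,lambda h:(h[...,1]<75)&(h[...,2]>60))
E
```

```text
33162 xend 0.0951 width 0.0675 mid y=0.0038 x + -0.0012 z=0.0007 x + 0.0025 y + -0.0075
```

```bash
python3 -m crank '[{"dp":[0.05,-0.4,0.2],"angular":[1.58,0.34,0.31]},{"dp":[0.09,-0.74,0],"angular":[1.58,0.34,0.31]},{"dp":[0.09,-0.74,0],"angular":[1.58,0.34,0.31]},{"dp":[0.09,-0.74,0],"angular":[1.58,0.34,0.31]},{"dp":[0.09,-0.74,0],"angular":[1.58,0.34,0.31]},{"dp":[0.09,-0.74,0],"angular":[1.58,0.34,0.31]},{"dp":[0.09,-0.74,0],"angular":[1.58,0.34,0.31]},{"dp":[0.09,-0.74,0],"angular":[1.58,0.34,0.31]},{"dp":[0.09,-0.74,0],"angular":[1.58,0.34,0.31]},{"dp":[0.09,-0.74,0],"angular":[1.58,0.34,0.31]},{"dp":[0.09,-0.74,0],"angular":[1.58,0.34,0.31]},{"dp":[0.09,-0.74,0],"angular":[1.58,0.34,0.31]},{"dp":[0.09,-0.74,0],"angular":[1.58,0.34,0.31]},{"dp":[0.09,-0.74,0],"angular":[1.58,0.34,0.31]},{"dp":[0.09,-0.74,-0.2],"angular":[1.58,0.34,0.31]},{"dp":[0.09,-0.74,-0.5],"angular":[1.58,0.34,0.31]},{"dp":[0.05,-0.4,-0.8],"angular":[0,0,0]},{"dp":[0,0,-0.8],"angular":[0,0,0]},{"dp":[0,0,0],"angular":[0,0,0]},{"dp":[0,0,0],"angular":[0,0,0]}]'
cat > m.py <<'E'
from h import *
from station import *
delta([.537,-.321,.0425],frame([.244,-.97,0],[0,0,1]))
s=vision.snapshot("wrist"); held(s,lambda h:(h[...,1]<75)&(h[...,2]>60))
s=vision.snapshot("top"); P=cloud(s,s["pose"]); cv2.imwrite("pics/top1.png",cv2.resize(s["image"][120:260,340:500],None,fx=3,fy=3))
E
python3 m.py
```

```text
t: 8.05
tcp_pos: [0.536, -0.3324, 0.1394]
tool_rot: [0.615, 0.789, -0.002, -0.002]
force: [0.0, -0.2, -1.1]
finger_gap: 0.777
gripper_force: 56.3
t 8.1 dp [ 0.032  0.381 -3.229] ang [ 0.   -0.32 -0.  ] q [-0.73  0.67  1.51 -0.    0.97 -0.97]
33239 xend 0.0955 width 0.0677 mid y=0.0028 x + -0.0012 z=0.0007 x + 0.0024 y + -0.0078
```

```bash
python3 -m crank '[{"dp":[0.03,0.38,0],"angular":[0,-0.3,0]},{"dp":[0,0,-0.4],"angular":[0,0,0]},{"dp":[0,0,-0.6],"angular":[0,0,0]},{"dp":[0,0,-0.6],"angular":[0,0,0]},{"dp":[0,0,-0.5],"angular":[0,0,0]},{"dp":[0,0,-0.4],"angular":[0,0,0]},{"dp":[0,0,-0.3],"angular":[0,0,0]},{"dp":[0,0,-0.15],"angular":[0,0,0]},{"dp":[0,0,0],"angular":[0,0,0]},{"dp":[0,0,0],"angular":[0,0,0]}]'
python3 m.py
```

```text
t: 9.15
tcp_pos: [0.538, -0.3222, 0.0525]
tool_rot: [0.615, 0.789, -0.0, 0.002]
force: [-1.0, 0.2, -1.7]
finger_gap: 0.781
gripper_force: 56.4
t 9.2 dp [-0.032  0.039 -0.333] ang [0.17 0.17 0.  ] q [-0.72  0.79  1.56 -0.    0.79 -0.96]
33217 xend 0.0954 width 0.0678 mid y=0.0070 x + -0.0015 z=0.0007 x + 0.0025 y + -0.0078
```

```bash
python3 - <<'E'
from h import *
from station import *
s=vision.snapshot("side"); cv2.imwrite("pics/side1.png",cv2.resize(s["image"][230:400,260:460],None,fx=4,fy=3.5))
E
```

```text
(no output)
```

View pics/side1.png

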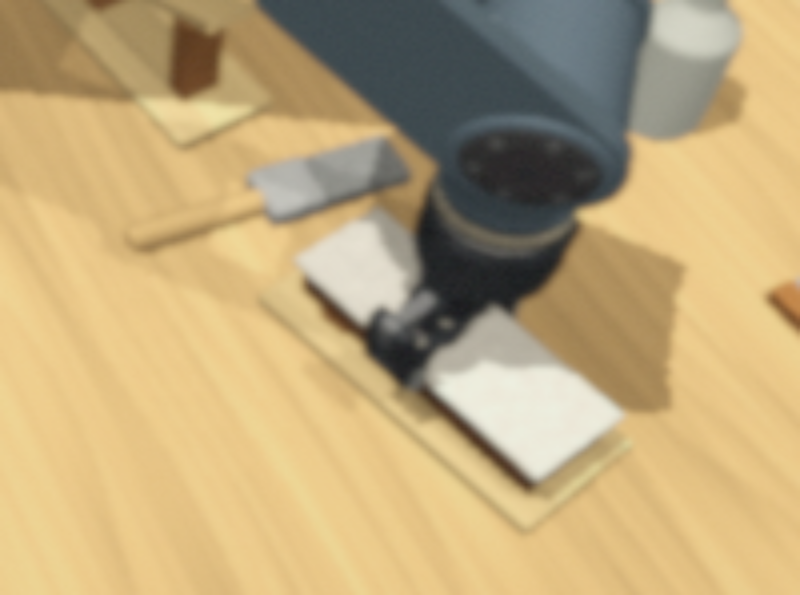

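The sheet hangs level just above the base front and aligned with it (sheet corners about (300,260), (375,210), (620,410), (540,480)). Lower gently.

```bash
python3 -m crank '[{"dp":[-0.03,0.04,-0.1],"angular":[0,0,0]},{"dp":[0,0,-0.05],"angular":[0,0,0]},{"dp":[0,0,-0.05],"angular":[0,0,0]},{"dp":[0,0,-0.03],"angular":[0,0,0]},{"dp":[0,0,-0.03],"angular":[0,0,0]},{"dp":[0,0,0],"angular":[0,0,0]},{"dp":[0,0,0],"angular":[0,0,0]}]'
python3 m.py
python3 -m crank '[{"dp":[0,0,-0.03],"angular":[0,0,0]},{"dp":[0,0,-0.02],"angular":[0,0,0]},{"dp":[0,0,0],"angular":[0,0,0]},{"dp":[0,0,0],"angular":[0,0,0]}]'
```

```text
t: 10.0
tcp_pos: [0.5367, -0.3206, 0.0443]
tool_rot: [0.615, 0.789, -0.0, 0.002]
force: [0.1, 0.2, -0.7]
finger_gap: 0.783
gripper_force: 56.4
t 10.0 dp [ 0.008 -0.012 -0.059] ang [0.13 0.13 0.  ] q [-0.72  0.8   1.57 -0.    0.77 -0.96]
33221 xend 0.0955 width 0.0678 mid y=0.0057 x + -0.0014 z=0.0007 x + 0.0024 y + -0.0078
t: 10.5
tcp_pos: [0.5368, -0.3207, 0.0429]
tool_rot: [0.615, 0.789, -0.0, 0.002]
force: [-0.0, 0.1, 0.0]
finger_gap: 0.778
gripper_force: 56.4
```

```bash
python3 -m crank '[{"dp":[0,0,-0.02],"angular":[0,0,0]},{"dp":[0,0,-0.02],"angular":[0,0,0]},{"dp":[0,0,0],"angular":[0,0,0]},{"dp":[0,0,0],"angular":[0,0,0]}]'
```

```text
t: 10.9
tcp_pos: [0.5368, -0.3207, 0.0428]
tool_rot: [0.615, 0.789, -0.0, 0.002]
force: [-1.4, 1.5, 6.9]
finger_gap: 0.781
gripper_force: 57.0
```

```bash
python3 -m crank '[{"dp":[0,0,0],"angular":[0,0,0]},{"dp":[0,0,0],"angular":[0,0,0]},{"dp":[0,0,0],"angular":[0,0,0]},{"dp":[0,0,0],"angular":[0,0,0]},{"dp":[0,0,0],"angular":[0,0,0]},{"dp":[0,0,0],"angular":[0,0,0]}]' 0
python3 m.py
python3 -m crank '[{"dp":[0,0,0.1],"angular":[0,0,0]},{"dp":[0,0,0.3],"angular":[0,0,0]},{"dp":[0,0,0.5],"angular":[0,0,0]},{"dp":[0,0,0.8],"angular":[0,0,0]},{"dp":[0,0,0.8],"angular":[0,0,0]},{"dp":[0,0,0.8],"angular":[0,0,0]},{"dp":[0,0,0.8],"angular":[0,0,0]},{"dp":[0,0,0.8],"angular":[0,0,0]},{"dp":[0,0,0.8],"angular":[0,0,0]},{"dp":[0,0,0],"angular":[0,0,0]},{"dp":[0,0,0],"angular":[0,0,0]}]'
python3 - <<'E'
from h import *
from station import *
q=sense(); s=vision.snapshot("wrist"); cv2.imwrite("pics/w2.png",s["image"])
wface(q,s,(150,5,420,340),lambda h,P:(h[...,1]<80)&(P[...,2]>.035)&(h[...,2]>60))
wface(q,s,(150,5,420,340),lambda h,P:(h[...,2]<110)&(h[...,1]>90)&(P[...,2]>.02))
R=frame([.127,-.858,.498],[-.083,.491,.867]); delta(np.array([.5018,.325,.1036])+.13*R[:,2],R)
E
```

```text
t: 11.5
tcp_pos: [0.5367, -0.3206, 0.0415]
tool_rot: [0.615, 0.789, -0.0, 0.002]
force: [-0.3, -0.7, -0.6]
finger_gap: 0.999
gripper_force: 0.0
t 11.5 dp [ 0.01  -0.013  0.035] ang [0.13 0.12 0.  ] q [-0.72  0.8   1.57 -0.    0.77 -0.96]
33816 xend 0.0956 width 0.0678 mid y=0.0039 x + -0.0011 z=-0.0032 x + 0.0007 y + -0.0091
t: 12.7
tcp_pos: [0.5369, -0.3207, 0.214]
tool_rot: [0.615, 0.789, -0.0, 0.003]
force: [-0.8, -0.5, 0.1]
finger_gap: 1.0
gripper_force: 0.0
13414 C [ 0.5358 -0.3203  0.0506] x [ 0.243 -0.97  -0.   ] n [-0. -0.  1.] [0.0687 0.1905]
1466 C [ 0.4942 -0.3313  0.2298] x [-0.002 -0.002  1.   ] n [0.967 0.254 0.003] [0.0382 0.0231]
t 12.8 dp [-1.51  23.637  0.121] ang [-29.06  -6.29  -5.44] q [-0.72  0.57  1.47 -0.    1.1  -0.96]
```

View pics/w2.png

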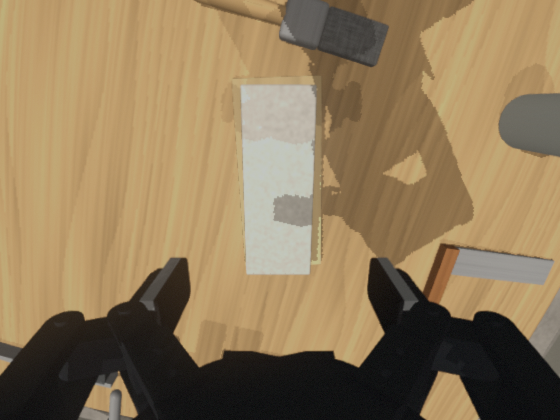

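The wrist view shows the sheet lying square on the base (242–315, 85–275) with the pallet border visible around it; it is at (0.536, −0.320). Now to the second front.

```bash
python3 -m crank '[{"dp":[-0.06,0.5,0.5],"angular":[-1.21,-0.26,-0.23]},{"dp":[-0.06,0.97,0.3],"angular":[-1.21,-0.26,-0.23]},{"dp":[-0.06,0.97,0.2],"angular":[-1.21,-0.26,-0.23]},{"dp":[-0.06,0.97,0],"angular":[-1.21,-0.26,-0.23]},{"dp":[-0.06,0.97,0],"angular":[-1.21,-0.26,-0.23]},{"dp":[-0.06,0.97,0],"angular":[-1.21,-0.26,-0.23]},{"dp":[-0.06,0.97,0],"angular":[-1.21,-0.26,-0.23]},{"dp":[-0.06,0.97,0],"angular":[-1.21,-0.26,-0.23]},{"dp":[-0.06,0.97,0],"angular":[-1.21,-0.26,-0.23]},{"dp":[-0.06,0.97,0],"angular":[-1.21,-0.26,-0.23]},{"dp":[-0.06,0.97,0],"angular":[-1.21,-0.26,-0.23]},{"dp":[-0.06,0.97,0],"angular":[-1.21,-0.26,-0.23]},{"dp":[-0.06,0.97,0],"angular":[-1.21,-0.26,-0.23]},{"dp":[-0.06,0.97,0],"angular":[-1.21,-0.26,-0.23]},{"dp":[-0.06,0.97,0],"angular":[-1.21,-0.26,-0.23]},{"dp":[-0.06,0.97,0],"angular":[-1.21,-0.26,-0.23]},{"dp":[-0.06,0.97,0],"angular":[-1.21,-0.26,-0.23]},{"dp":[-0.06,0.97,0],"angular":[-1.21,-0.26,-0.23]},{"dp":[-0.06,0.97,0],"angular":[-1.21,-0.26,-0.23]},{"dp":[-0.06,0.97,0],"angular":[-1.21,-0.26,-0.23]}]' 0
python3 -m crank '[{"dp":[-0.06,0.97,0],"angular":[-1.21,-0.26,-0.23]},{"dp":[-0.06,0.97,0],"angular":[-1.21,-0.26,-0.23]},{"dp":[-0.06,0.97,0],"angular":[-1.21,-0.26,-0.23]},{"dp":[-0.06,0.97,0],"angular":[-1.21,-0.26,-0.23]},{"dp":[0,0.3,0],"angular":[0,0,0]},{"dp":[0,0,0],"angular":[0,0,0]},{"dp":[0,0,0],"angular":[0,0,0]}]'
python3 - <<'E'
from h import *
from station import *
q=sense(); s=vision.snapshot("wrist"); cv2.imwrite("pics/w3.png",s["image"])
C,R=wface(q,s,(150,5,420,340),lambda h,P:(h[...,2]<110)&(h[...,1]>70)&(P[...,2]>.04)&(P[...,2]<.16)&(abs(P[...,1]-.325)<.12))
print(np.degrees(np.arccos(R[2,2])))
delta(C+.04*R[:,2],R)
E
```

```text
t: 14.75
tcp_pos: [0.4996, 0.2481, 0.241]
tool_rot: [0.631, 0.745, -0.14, 0.166]
force: [1.1, -0.7, -0.0]
finger_gap: 0.996
gripper_force: 0.0
t: 15.45
tcp_pos: [0.4932, 0.3715, 0.2418]
tool_rot: [0.631, 0.732, -0.166, 0.198]
force: [-0.5, -0.1, -0.1]
finger_gap: 1.0
gripper_force: 0.0
9792 C [0.5013 0.3329 0.0992] x [ 0.123 -0.858  0.499] n [-0.071  0.494  0.867] [0.0576 0.1632]
29.939626240970195
t 15.5 dp [ 0.168 -0.615 -3.61 ] ang [-0.07  0.36 -0.38] q [ 0.66  0.67  1.29 -0.46  1.47  0.63]
```

View pics/w3.png

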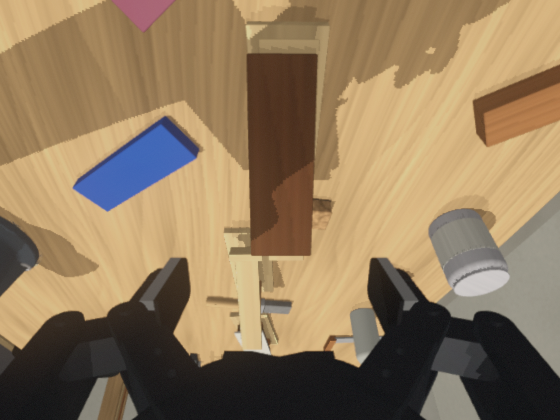

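The front is at (248–317, 54–256) in this view; its bright upper end was cut by my mask (163 mm). I'll refit with a looser mask.

```bash
python3 - <<'E'
from h import *
from station import *
q=sense(); s=vision.snapshot("wrist")
C,R=wface(q,s,(240,45,325,262),lambda h,P:(h[...,2]<135)&(h[...,1]>60)&(P[...,2]>.045)&(P[...,2]<.17))
delta(C+.04*R[:,2],R); delta(C+.001*R[:,2],R)
E
```

```text
13229 C [0.5023 0.3261 0.1032] x [ 0.125 -0.857  0.499] n [-0.072  0.494  0.866] [0.0583 0.1785]
t 15.6 dp [ 0.196 -0.841 -3.489] ang [-0.11  0.43 -0.26] q [ 0.66  0.67  1.29 -0.46  1.47  0.63]
t 15.6 dp [ 0.289 -1.483 -4.616] ang [-0.11  0.43 -0.26] q [ 0.66  0.67  1.29 -0.46  1.47  0.63]
```

```bash
python3 - <<'E'
from h import *
from station import *
s=vision.snapshot("wrist"); P=cloud(s,s["mount"])
m=(s["range_z"]>0)&(s["range_z"]<.2)&(abs(P[...,0])<.03)
for sg in(-1,1):
    k=m&(P[...,1]*sg>.02); z=P[k]; print(k.sum(),np.percentile(z[:,2],[50,95,99,99.9]).round(4), z[z[:,2]>np.percentile(z[:,2],97)].mean(0).round(4))
E
python3 -m crank '[{"dp":[0.05,-0.21,-0.87],"angular":[0,0.1,-0.06]},{"dp":[0.05,-0.21,-0.87],"angular":[0,0.1,-0.06]},{"dp":[0.05,-0.21,-0.87],"angular":[0,0.1,-0.06]},{"dp":[0.05,-0.21,-0.87],"angular":[0,0.1,-0.06]},{"dp":[0,0,0],"angular":[0,0,0]},{"dp":[0,0,0],"angular":[0,0,0]}]' 0
python3 - <<'E'
from h import *
R=frame([.125,-.857,.499],[-.072,.494,.866]); C=np.array([.5023,.3261,.1032])
delta(C+.04*R[:,2],R)
E
```

```text
18930 [-0.0592 -0.0145 -0.0023  0.0027] [ 0.0025 -0.0456 -0.0038]
18368 [-0.0584 -0.0143 -0.0022  0.0028] [ 0.0022  0.0433 -0.0036]
t: 16.2
tcp_pos: [0.4999, 0.3467, 0.1386]
tool_rot: [0.632, 0.731, -0.168, 0.195]
force: [-0.4, -0.0, -0.1]
finger_gap: 0.998
gripper_force: 0.0
t 16.2 dp [-0.015 -0.027 -0.026] ang [-0.15  0.06 -0.02] q [ 0.63  0.77  1.39 -0.48  1.27  0.69]
```

```bash
python3 -m crank '[{"dp":[0.02,-0.15,-0.265],"angular":[-0.1,0,0]},{"dp":[0.02,-0.15,-0.265],"angular":[0,0,0]},{"dp":[0.02,-0.16,-0.265],"angular":[0,0,0]},{"dp":[0.02,-0.16,-0.265],"angular":[0,0,0]},{"dp":[0.01,-0.15,-0.265],"angular":[0,0,0]},{"dp":[0,0,0],"angular":[0,0,0]},{"dp":[0,0,0],"angular":[0,0,0]}]' 0
python3 - <<'E'
from h import *
R=frame([.125,-.857,.499],[-.072,.494,.866]); C=np.array([.5023,.3261,.1032])
delta(C-.005*R[:,2],R)
E
python3 -m crank '[{"dp":[0,0,0],"angular":[0,0,0]},{"dp":[0,0,0],"angular":[0,0,0]},{"dp":[0,0,0],"angular":[0,0,0]},{"dp":[0,0,0],"angular":[0,0,0]},{"dp":[0,0,0],"angular":[0,0,0]},{"dp":[0,0,0],"angular":[0,0,0]},{"dp":[0,0,0],"angular":[0,0,0]},{"dp":[0,0,0],"angular":[0,0,0]},{"dp":[0,0,0],"angular":[0,0,0]},{"dp":[0,0,0],"angular":[0,0,0]}]' 1 60
```

```text
t: 16.9
tcp_pos: [0.5022, 0.3242, 0.0981]
tool_rot: [0.632, 0.731, -0.168, 0.196]
force: [1.2, 0.2, -0.5]
finger_gap: 1.003
gripper_force: 0.0
t 16.9 dp [ 0.016 -0.018  0.025] ang [-0.06  0.04 -0.08] q [ 0.6   0.82  1.44 -0.51  1.18  0.72]
t: 17.9
tcp_pos: [0.5027, 0.325, 0.0992]
tool_rot: [0.632, 0.731, -0.167, 0.196]
force: [-1.5, 2.2, 5.9]
finger_gap: 0.665
gripper_force: 66.9
```

```bash
python3 -m crank '[{"dp":[-0.01,0.05,0.09],"angular":[0,0,0]},{"dp":[-0.01,0.08,0.14],"angular":[0,0,0]},{"dp":[-0.02,0.12,0.21],"angular":[0,0,0]},{"dp":[-0.02,0.15,0.27],"angular":[0,0,0]},{"dp":[-0.02,0.2,0.36],"angular":[0,0,0]},{"dp":[-0.02,0.2,0.36],"angular":[0,0,0]},{"dp":[0,0,0.5],"angular":[0,0,0]},{"dp":[0,0,0.7],"angular":[0,0,0]},{"dp":[0,0,0.7],"angular":[0,0,0]},{"dp":[0,0,0.6],"angular":[0,0,0]},{"dp":[0,0,0.3],"angular":[0,0,0]},{"dp":[0,0,0],"angular":[0,0,0]}]'
python3 - <<'E'
from h import *
from station import *
s=vision.snapshot("wrist"); cv2.imwrite("pics/w4.png",s["image"]); held(s,lambda h:(h[...,2]<120)&(h[...,1]>60))
delta([.5368,-.3210,.12],frame([.2435,-.97,0],[0,0,1]))
E
```

```text
t: 19.1
tcp_pos: [0.4999, 0.3488, 0.2276]
tool_rot: [0.632, 0.731, -0.166, 0.196]
force: [-0.1, -0.0, -1.1]
finger_gap: 0.669
gripper_force: 66.2
24130 xend 0.0884 width 0.0569 mid y=0.0042 x + -0.0011 z=0.0017 x + 0.0035 y + -0.0040
t 19.1 dp [  1.249 -22.316  -3.539] ang [29.25  5.97  5.62] q [ 0.63  0.67  1.33 -0.46  1.42  0.62]
```

View pics/w4.png

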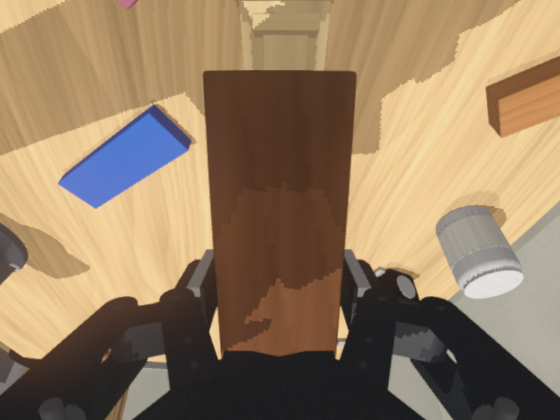

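The front is held squarely, far end at row 70, cols 205–355. Carrying it over the stack.

```bash
python3 -m crank '[{"dp":[0.05,-0.5,0.3],"angular":[1.22,0.25,0.23]},{"dp":[0.05,-0.97,0.2],"angular":[1.22,0.25,0.23]},{"dp":[0.05,-0.97,0],"angular":[1.22,0.25,0.23]},{"dp":[0.05,-0.97,0],"angular":[1.22,0.25,0.23]},{"dp":[0.05,-0.97,0],"angular":[1.22,0.25,0.23]},{"dp":[0.05,-0.97,0],"angular":[1.22,0.25,0.23]},{"dp":[0.05,-0.97,0],"angular":[1.22,0.25,0.23]},{"dp":[0.05,-0.97,0],"angular":[1.22,0.25,0.23]},{"dp":[0.05,-0.97,0],"angular":[1.22,0.25,0.23]},{"dp":[0.05,-0.97,0],"angular":[1.22,0.25,0.23]},{"dp":[0.05,-0.97,0],"angular":[1.22,0.25,0.23]},{"dp":[0.05,-0.97,0],"angular":[1.22,0.25,0.23]},{"dp":[0.05,-0.97,0],"angular":[1.22,0.25,0.23]},{"dp":[0.05,-0.97,0],"angular":[1.22,0.25,0.23]},{"dp":[0.05,-0.97,0],"angular":[1.22,0.25,0.23]},{"dp":[0.05,-0.97,0],"angular":[1.22,0.25,0.23]},{"dp":[0.05,-0.97,0],"angular":[1.22,0.25,0.23]},{"dp":[0.05,-0.97,0],"angular":[1.22,0.25,0.23]},{"dp":[0.05,-0.97,0],"angular":[1.22,0.25,0.23]},{"dp":[0.05,-0.97,0],"angular":[1.22,0.25,0.23]}]'
python3 -m crank '[{"dp":[0.05,-0.97,0],"angular":[1.22,0.25,0.23]},{"dp":[0.05,-0.9,0],"angular":[1.22,0.25,0.23]},{"dp":[0.05,-0.7,0],"angular":[1.22,0.25,0.23]},{"dp":[0.05,-0.4,0],"angular":[1.22,0.25,0.23]},{"dp":[0.04,-0.35,-0.5],"angular":[0,0,0]},{"dp":[0,0,-0.9],"angular":[0,0,0]},{"dp":[0,0,-0.9],"angular":[0,0,0]},{"dp":[0,0,-0.5],"angular":[0,0,0]},{"dp":[0,0,0],"angular":[0,0,0]},{"dp":[0,0,0],"angular":[0,0,0]},{"dp":[0,0,0],"angular":[0,0,0]}]'
cat > m2.py <<'E'
from h import *
from station import *
delta([.5366,-.3193,.066],frame([.2435,-.97,0],[0,0,1]))
s=vision.snapshot("wrist"); held(s,lambda h:(h[...,2]<120)&(h[...,1]>60))
E
python3 m2.py
```

```text
t: 21.15
tcp_pos: [0.5281, -0.2203, 0.239]
tool_rot: [0.621, 0.783, -0.029, 0.031]
force: [0.2, 0.2, -0.4]
finger_gap: 0.662
gripper_force: 66.1
t: 22.25
tcp_pos: [0.5369, -0.3192, 0.1569]
tool_rot: [0.615, 0.788, -0.001, 0.0]
force: [0.5, 0.3, -1.5]
finger_gap: 0.662
gripper_force: 66.1
t 22.2 dp [-1.000e-02 -2.000e-03 -3.031e+00] ang [ 0.1  -0.05  0.03] q [-0.71  0.64  1.51 -0.    0.99 -0.96]
15919 xend 0.0884 width 0.038 mid y=0.0558 x + 0.0053 z=0.0013 x + 0.0035 y + -0.0044
```

```bash
python3 -m crank '[{"dp":[0,0,-0.4],"angular":[0,0,0]},{"dp":[0,0,-0.6],"angular":[0,0,0]},{"dp":[0,0,-0.6],"angular":[0,0,0]},{"dp":[0,0,-0.5],"angular":[0,0,0]},{"dp":[0,0,-0.35],"angular":[0,0,0]},{"dp":[0,0,-0.2],"angular":[0,0,0]},{"dp":[0,0,-0.15],"angular":[0,0,0]},{"dp":[0,0,-0.06],"angular":[0,0,0]},{"dp":[0,0,0],"angular":[0,0,0]},{"dp":[0,0,0],"angular":[0,0,0]}]'
python3 m2.py
python3 - <<'E'
from h import *
from station import *
s=vision.snapshot("side"); cv2.imwrite("pics/side2.png",cv2.resize(s["image"][260:400,300:440],None,fx=4,fy=4))
E
```

```text
t: 23.3
tcp_pos: [0.5368, -0.3194, 0.0711]
tool_rot: [0.615, 0.788, -0.001, 0.0]
force: [-0.2, 0.3, -1.4]
finger_gap: 0.663
gripper_force: 66.1
t 23.3 dp [-0.006  0.003 -0.171] ang [ 0.08 -0.05  0.05] q [-0.71  0.76  1.56 -0.    0.82 -0.96]
9112 xend 0.0879 width 0.0215 mid y=0.1580 x + 0.0074 z=0.0009 x + 0.0069 y + -0.0044
```

View pics/side2.png

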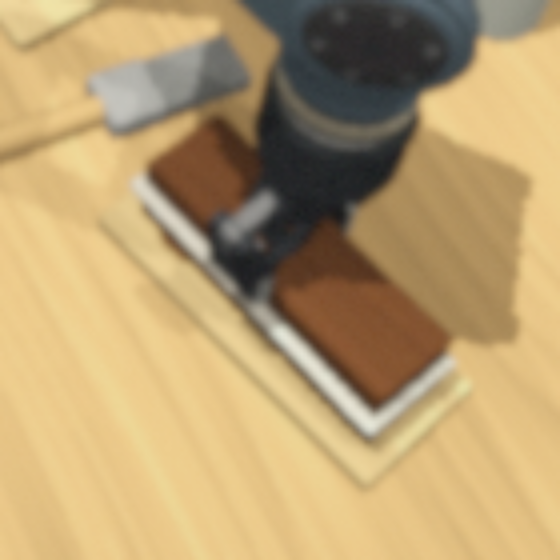

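The front is aligned just above the sheet, whose white border shows evenly from (135,185) to (370,430) to (455,360). Lowering to contact.

```bash
python3 -m crank '[{"dp":[0,0,-0.05],"angular":[0,0,0]},{"dp":[0,0,-0.04],"angular":[0,0,0]},{"dp":[0,0,-0.03],"angular":[0,0,0]},{"dp":[0,0,-0.02],"angular":[0,0,0]},{"dp":[0,0,0],"angular":[0,0,0]},{"dp":[0,0,0],"angular":[0,0,0]},{"dp":[0,0,0],"angular":[0,0,0]}]'
```

```text
t: 24.1
tcp_pos: [0.5364, -0.3191, 0.0664]
tool_rot: [0.615, 0.788, -0.001, -0.001]
force: [-0.1, -0.1, -0.2]
finger_gap: 0.661
gripper_force: 66.2
```

```bash
python3 -m crank '[{"dp":[0,0,-0.02],"angular":[0,0,0]},{"dp":[0,0,-0.02],"angular":[0,0,0]},{"dp":[0,0,0],"angular":[0,0,0]},{"dp":[0,0,0],"angular":[0,0,0]}]'
```

```text
t: 24.5
tcp_pos: [0.5365, -0.3191, 0.0663]
tool_rot: [0.615, 0.788, -0.001, -0.0]
force: [-2.1, 1.4, 5.3]
finger_gap: 0.662
gripper_force: 67.0
```

Contact at about 5 N. Release, retreat and check.

```bash
python3 -m crank '[{"dp":[0,0,0],"angular":[0,0,0]},{"dp":[0,0,0],"angular":[0,0,0]},{"dp":[0,0,0],"angular":[0,0,0]},{"dp":[0,0,0],"angular":[0,0,0]},{"dp":[0,0,0],"angular":[0,0,0]},{"dp":[0,0,0],"angular":[0,0,0]}]' 0
python3 -m crank '[{"dp":[0,0,0.1],"angular":[0,0,0]},{"dp":[0,0,0.3],"angular":[0,0,0]},{"dp":[0,0,0.5],"angular":[0,0,0]},{"dp":[0,0,0.8],"angular":[0,0,0]},{"dp":[0,0,0.8],"angular":[0,0,0]},{"dp":[0,0,0.8],"angular":[0,0,0]},{"dp":[0,0,0.8],"angular":[0,0,0]},{"dp":[0,0,0.8],"angular":[0,0,0]},{"dp":[0,0,0.8],"angular":[0,0,0]},{"dp":[0,0,0],"angular":[0,0,0]},{"dp":[0,0,0],"angular":[0,0,0]}]'
python3 - <<'E'
from h import *
from station import *
q=sense(); s=vision.snapshot("wrist"); cv2.imwrite("pics/w5.png",s["image"])
wface(q,s,(200,30,350,320),lambda h,P:(h[...,2]<150)&(h[...,1]>60)&(P[...,2]>.06)&(P[...,2]<.08))
s2=vision.snapshot("side"); s3=s2["image"][260:400,300:440]
cv2.imwrite("pics/end.png",np.hstack([s["image"][:,150:400],cv2.resize(s3,(420,420))]))
E
```

```text
t: 25.1
tcp_pos: [0.5365, -0.3191, 0.065]
tool_rot: [0.615, 0.788, -0.001, -0.001]
force: [-0.3, -0.5, -0.4]
finger_gap: 0.997
gripper_force: 0.0
t: 26.2
tcp_pos: [0.5365, -0.3191, 0.2375]
tool_rot: [0.615, 0.788, -0.001, 0.001]
force: [0.7, 0.7, -0.4]
finger_gap: 1.003
gripper_force: 0.0
10367 C [ 0.536  -0.3206  0.0706] x [ 0.238 -0.971 -0.001] n [-0.001 -0.001  1.   ] [0.0579 0.1787]
```

View pics/end.png

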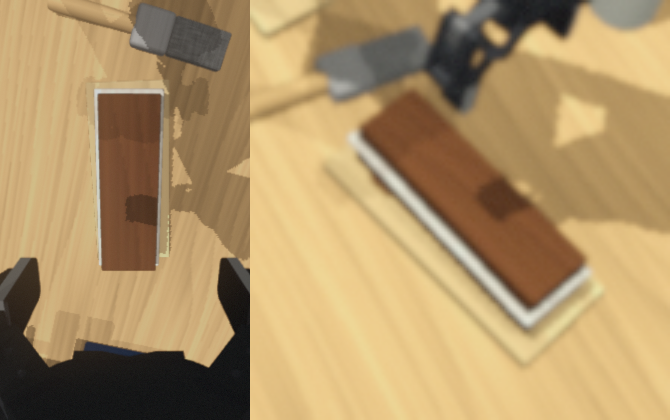

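The final view shows the front (left panel, 97–161 by 92–270) centred and square on the sheet, flat at z 0.0706, and the gripper is clear. Handing in.

```bash
python3 -c "
from station import order; print(order.sign_off())"
```

```text
the job is handed in; nothing more can be done
None
```

The sheet and second drawer front are stacked on the bottom front, and the job was handed in at about 26 s. In the last camera check the second front lay flat, within about 1 mm of centred; sign-off returned no verdict.

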